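# Hold the heat sink against the power transistors

### The arm

A 6-joint arm with a two-finger parallel gripper is mounted at the origin on the work surface. World frame = base frame: x ahead of the robot, y to its left, z up, the work surface at z = 0. Lengths are in m, angles in rad, forces in N, time in s.
With the tool pointing down it reaches from about 0.3 to 0.775 m from the base axis. Payload 14.6 kg.
Tool frame: the origin (TCP) lies at the very end of the fingers, on their centre line; the grasp point (between the pads) lies 19 mm behind it; z points along the fingers, y is the line along which they close (so a half turn about z gives the same grasp; the last joint's range is limited). The gripper opens to 94 mm and grips with 3 to 60 N. Pads are 16 mm wide; open, the fingers measure 119 mm over their backs; the gripper's body (75 mm by 177 mm) begins 78 mm behind the grasp point.
Start: joints at [-1.264, 0.3, 1.521, -0, 1.321, -0.067], TCP at [0.201, -0.512, 0.205] pointing down, gripper open.
Joint ranges: [-3.03, 3.03], [-0.79, 2.21], [0.23, 2.52], [-1.04, 4.18], [0, 3.07], [-2.55, 2.55]. Speed limits (rad/s): [2.22, 2.22, 2.57, 3.14, 3.14, 3.14].

### API

Orientations are given as [roll, pitch, yaw] about the fixed x, y, z axes, in that order (R = Rz(yaw) Ry(pitch) Rx(roll)).
In Python, from station import ctrl gives the robot as it stands.
- The arm moves only by the tool move_arm, never from a script. Its argument "increments" is a list of rows, each a list of 7 numbers: the opening, from 0 (shut) to 1 (fully open), then the shift along the tool's x, y, z in units of 50 mm (1.0 is 50 mm), then the turn, a rotation vector about the tool's x, y, z in rad. In form: [[claw, tx, ty, tz, rx, ry, rz], ...]. A call has 1 to 20 rows; each row shifts and turns the commanded pose from where the row before left it, along the tool's axes as they then stand; what a row does not reach is not made up. A row lasts 1/10 s, in which the tool goes at most 50 mm and 8.59 degrees, less where a joint would pass 70% of its speed; a pose out of reach is approached as far as the arm can. A call is refused whole if a number of a shift passes 1 or a number of a turn 0.15, either way. A call with a gripper value outside its range is refused whole. The fingers move at their own pace and stop on an object; "force" is the grip in N (left out, the last holds). Time passes only in rows, so rows that do not move let the fingers close. It gives the time, the measured TCP pose, the force, the opening and the grip force at its end, in the units of the state.
- ctrl.get_obs(): the state, without advancing time (a new reading comes with each control period).
- ctrl.camera(name): name is "scene" or "top"; returns a dict with "color" (384x512x3 uint8, blue, green, red), "K" (3x3 intrinsics, pixels), "pose" (4x4, takes a point from camera to world coordinates). Camera axes: x right, y down, z forward; pixel columns grow to the right and rows downward; lengths in m; the calibration is good to about 2 mm. A picture is of the moment at which its call begins. There is no depth.
- ctrl.hand_in(): hands the job in; it is judged then, once.
Trained networks look in a picture, given as the dict that the camera call returned (one of the last four; its "shot" number tells which), for a name from the list of things; names that differ only in an ending like _2 or _b are one class to them, and where a whole thing is asked for, a point or a joint stands for the part that bears it (a point fixed in the world has none). Each returns a list of dicts, best first, with "conf" (0 to 1); they miss things now and then, are a little off and sometimes report something else, mostly with a low value. They report only what shows in the picture. A call takes as long as a camera call. They do not tell look-alikes from the thing itself.
- ctrl.cut_out(name, picture): "mask" (384x512 bool, what is visible of it) and "centre" ([row, column] in pixels, amid what is visible of it).
The state is a dict: "time_s": time; "qpos": joint angles; "joint_vel": joint speeds; "tau": joint torques, N m; "ee_pos": TCP position; "eef_rot": TCP orientation; "force": force on the tool from outside, world axes, zero at the start; "moment": the same for the moment, N m; "grip_width": finger opening in m; "grip_force": force on a finger pad.
Only numpy, scipy, OpenCV 4.12 (cv2) and the standard library are available. Lean on these libraries where they do the work, as an engineer would, in place of code of your own. Each camera call takes 0.05 s, during which the arm holds its last target. There are 200 camera calls.

### The job

Put the loose 70 mm tall finned heat sink back into the open amplifier: set it down upright and flat on the chassis floor in its bay, square between the two guide tabs, its flat back towards the row of three power transistors and still clear of them. Then slide it up against the transistors and hold it there with a steady push of about 10 newtons (never as much as 20, the transistors' insulators crack), flat on the floor, as a third hand for the technician who will screw it on from the other side of the clamp bar. Finish while still holding and pushing, do not let go; leave the other things on the bench where they are.

Things in the scene. Friction and masses are not known exactly. Their poses are not given: they have to be found in the camera images.
- heatsink: Loose heat sink, black aluminium, 40 mm deep (x) x 60 wide (y) x 70 tall (z), about 0.22 kg, upright on the bench. Origin: centre of its underside. Its +x face is the smooth flat back (plate 8 mm thick, two small holes); seven upright fins run from it towards -x. The outer fins' flat outer faces, 60 mm apart at y = -30 and +30, are a good grip. Centre of mass 6 mm from the middle, to the back.
- sink_back (a point): Centre of the heat sink's flat back face: 20 mm along its +x from the origin, 35 mm up.
- amp: Open amplifier, heavy, fixed, 300 mm (x) x 250 mm (y); origin on the bench under its middle. Chassis floor 13 mm above the bench. Heat sink bay at its open -x side, behind a 10 mm high flange. Front panel with knobs along +y, 90 mm high, rear panel along -y, 85 mm, both 125 mm from the bay's middle line. Board, capacitors (top 71 mm above the bench) and transformer lie beyond the transistors.
- bay (a point): Point on the chassis floor (13 mm above the bench), in the amplifier's axes, where the heat sink's origin stands when set down centrally, axes along the bay's: its flat back is then 8 mm short of the transistors, its fins 8 mm from the flange. Guide tabs along x, 50 mm long, 64 mm apart inside (2 mm play each side), 12 mm high, the upper 5 mm bent out 4 mm as a lead-in. +x: towards the transistors, the push direction.
- row_face (a point): Centre of the flat front of the row of three black transistors: 28 mm along the bay's +x from the bay point when not pushed, 34.5 mm above the chassis floor; moves with the row. The row is 56 mm wide and spans 24 to 45 mm above the chassis floor. It rides on spring tongues of an upright steel clamp bar, 92 mm wide, top 58 mm above the chassis floor, 14 mm behind the row's front.
- transistors (a joint): How far the transistor row is pushed back along the bay's +x, in m: 0 at rest to 0.008 at its stop. Its spring pushes back with 2 N per mm (10 N at 5 mm), from nothing at 0.
- small_sink: Bystander: small black clip-on heat sink, 25 x 38 x 30 mm tall, not the one wanted.
- capacitor: Bystander: filter capacitor, upright can 35 mm across, 48 mm tall.
- spool: Bystander: spool of solder, 60 mm across, 33 mm tall.
- pump: Bystander: desoldering pump lying along its x, 190 mm long, 22 mm thick.
- screwdriver: Bystander: screwdriver lying along its x, 190 mm long.
- flux: Bystander: jar of flux, 50 mm across, 65 mm tall.
- meter: Bystander: multimeter lying face up, 78 x 155 x 36 mm (46 mm over its dial).
- dish: Bystander: steel dish with screws, 80 mm across, 16 mm tall.
There are look-alikes about, which are no part of the job. What is shaped like the heatsink but red or yellow is not meant.

How it is judged:
By the outcome, as a careful person would: the job done as asked, in the order asked, and still so for the second after the job is handed in, while the arm keeps its last pose, push and grip.
It also fails if it takes over 51 s, if anything falls off the work surface, if the arm or the gripper's body presses on something with over 40 N, if the wrist force passes 120 N, or if a joint passes its speed limit or range.

## Working session

There is one attempt and no reset: what is moved stays moved. The work goes in short steps, Python scripts to look and compute and a tool call to move; the robot and the scene stay as the last step left them, time stands still between calls to the robot, and variables do not carry over. Pictures are saved under pics/ and viewed, at most 10 in all, crops included, and the job is handed in when it is done.

Besides the shell and the picture viewer there is one more tool, called in YAML: its name, and indented under it one key for each argument. move_arm: Moves the arm, as the interface text tells. Its arguments: {"type":"object","properties":{"increments":{"type":"array","items":{"type":"array","items":{"type":"number"}}},"force":{"type":"number"}},"required":["increments"]}

```bash
mkdir -p pics; ls; cat > h.py <<'E'
import numpy as np, cv2
from station import ctrl
def ray(p,u,v):
    d=np.linalg.inv(p["K"])@[u,v,1.]; T=np.array(p["pose"]); return T[:3,3],T[:3,:3]@d
def onz(p,u,v,z):
    o,d=ray(p,u,v); return o+d*(z-o[2])/d[2]
def proj(p,X):
    T=np.array(p["pose"]); c=(np.atleast_2d(X)-T[:3,3])@T[:3,:3]; q=c@np.array(p["K"]).T; return q[:,:2]/q[:,2:]
E
python3 - <<'E'
from h import *
ims=[]
for n in("top","scene"):
    p=ctrl.camera(n); np.save(n+".npy",p,allow_pickle=True); cv2.imwrite(f"pics/{n}0.png",p["color"])
    print(n,np.round(p["K"],1).tolist(),np.round(p["pose"],3).tolist())
    for k in("heatsink","small_sink","amp","sink_back","row_face","transistors"):
        try:
            for r in ctrl.cut_out(k,p)[:4]: print(k,round(r["conf"],2),np.round(r["centre"]),r["mask"].sum())
        except Exception as e: print(k,e)
E
```

```text
pics
top [[351.2, 0.0, 255.7], [0.0, 351.2, 187.2], [0.0, 0.0, 1.0]] [[0.003, -0.995, 0.097, 0.415], [-1.0, -0.001, 0.029, -0.071], [-0.029, -0.097, -0.995, 1.158], [0.0, 0.0, 0.0, 1.0]]
heatsink 0.82 [102. 314.] 289
heatsink 0.67 [236. 328.] 318
heatsink 0.58 [159. 307.] 307
heatsink 0.48 [172. 274.] 253
amp 0.95 [152. 197.] 7694
sink_back 0.67 [169. 273.] 237
sink_back 0.64 [102. 313.] 326
sink_back 0.57 [159. 310.] 302
sink_back 0.45 [151. 195.] 7871
row_face 0.53 [179. 202.] 54
transistors 0.38 [179. 203.] 25
scene [[415.1, 0.0, 254.5], [0.0, 415.1, 185.1], [0.0, 0.0, 1.0]] [[-0.119, 0.548, -0.828, 1.535], [0.993, 0.073, -0.094, 0.053], [0.009, -0.833, -0.553, 0.732], [0.0, 0.0, 0.0, 1.0]]
heatsink 0.84 [207. 195.] 610
heatsink 0.73 [201. 241.] 624
heatsink 0.69 [164. 203.] 486
heatsink 0.57 [253. 169.] 913
small_sink 0.46 [188. 223.] 117
amp 0.75 [232. 332.] 8251
sink_back 0.77 [162. 198.] 477
sink_back 0.75 [249. 173.] 853
sink_back 0.71 [210. 201.] 561
transistors 0.47 [163. 387.] 905
transistors 0.31 [209. 195.] 601
```

```bash
python3 - <<'E'
from h import *
a=cv2.imread("pics/top0.png")[60:285,110:410]; b=cv2.imread("pics/scene0.png")[110:335,110:410]
a=cv2.resize(a,None,fx=2.6,fy=2.6,interpolation=2);b=cv2.resize(b,None,fx=2.6,fy=2.6,interpolation=2)
cv2.imwrite("pics/a.png",a);cv2.imwrite("pics/b.png",b)
E
```

```text
(no output)
```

View pics/a.png

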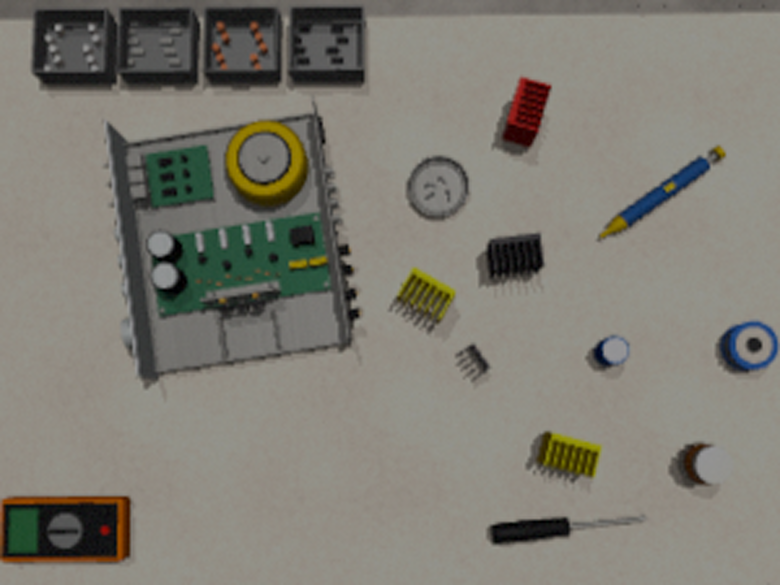

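View pics/b.png

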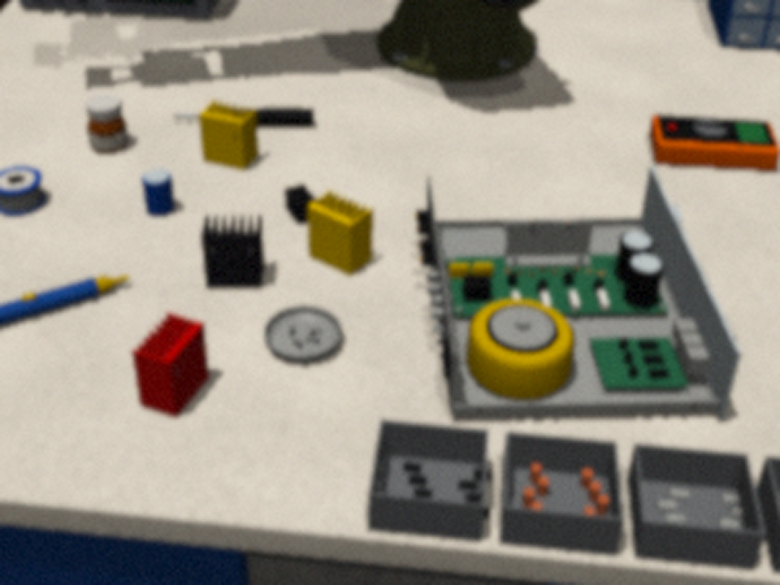

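The top view shows five candidates of this shape, at these full-image pixels:
- Black sink: (308,159)
- Red: (313,102)
- Yellow: (274,172)
- Yellow: (328,236)
- Small black clip-on: (292,199)

By description it is the black one at (308,159). Its fins point to image bottom (-x) and its flat back faces +x. The amplifier's bay is at about (205,187), opening towards the robot. I'll check both in one crop.

```bash
python3 - <<'E'
from h import *
t=cv2.imread("pics/top0.png"); s=cv2.imread("pics/scene0.png")
f=lambda im,r,c,h,w,k:cv2.resize(im[r:r+h,c:c+w],None,fx=k,fy=k,interpolation=cv2.INTER_CUBIC)
A=f(t,160,155,50,100,8)          # bay 400x800
B=f(t,140,285,40,80,5); C=f(s,180,180,40,80,5)
cv2.imwrite("pics/c.png",np.vstack([np.clip(A*1.4,0,255).astype(np.uint8),np.clip(np.hstack([B,C])*1.8,0,255).astype(np.uint8)]))
E
```

```text
(no output)
```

View pics/c.png

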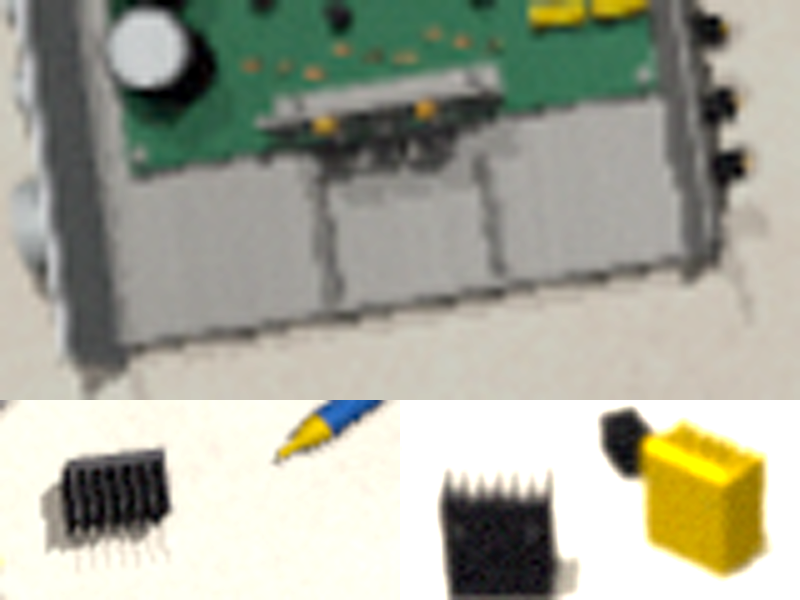

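The crop confirms the choice: a black sink with a smooth back towards +x. In the bay, the tabs run (318,160)-(335,302) and (480,155)-(501,272) in the crop, and the flange edge runs (130,345)-(690,262).

```bash
cat >> h.py <<'E'
def fitbox(ps,masks,x0,dim=(.04,.06,.07),z0=0.):
    from scipy.optimize import minimize
    c=np.array([[sx,sy,sz] for sx in(-.5,.5) for sy in(-.5,.5) for sz in(0,1)])*dim
    def cost(q):
        k=0
        R=np.array([[np.cos(q[2]),-np.sin(q[2])],[np.sin(q[2]),np.cos(q[2])]])
        X=c.copy(); X[:,:2]=c[:,:2]@R.T+q[:2]; X[:,2]+=z0
        for p,m in zip(ps,masks):
            h=cv2.convexHull(proj(p,X).astype(np.float32))
            im=np.zeros((384*4,512*4),np.uint8); cv2.fillConvexPoly(im,np.round((h*4+1.5)*16).astype(np.int32),255,shift=4)
            w=cv2.resize(im,(512,384),interpolation=cv2.INTER_AREA)/255.
            k+=np.abs(w-m).sum()/m.sum()
        return k
    r=minimize(cost,x0,method="Nelder-Mead",options=dict(initial_simplex=np.array(x0)+np.array([[0,0,0],[.01,0,0],[0,.01,0],[0,0,.15]])))
    return r.x,r.fun
E
python3 - <<'E'
from h import *
P={n:ctrl.camera(n) for n in("top","scene")}
t=P["top"]; s=P["scene"]
pick=lambda p,n,u,v:min(ctrl.cut_out(n,p),key=lambda r:np.hypot(r["centre"][0]-v,r["centre"][1]-u))
mt=pick(t,"heatsink",308,159); ms=pick(s,"heatsink",200,207)
print(mt["centre"],ms["centre"])
x0=list(onz(t,308,159,.05)[:2])+[0.]
print("x0",x0)
for a,b in(((t,s),(mt,ms)),((t,),(mt,)),((s,),(ms,))): print(fitbox(a,[q["mask"]*1. for q in b],x0))
f=lambda X,Y:((X+.5)/8-.5+155,(Y+.5)/8-.5+160)
for nm,(X,Y),z in[("flL",(130,345),.023),("flR",(690,262),.023),("tL0",(318,160),.023),("tL1",(335,302),.023),("tR0",(480,155),.023),("tR1",(501,272),.023),
 ("barL",(275,105),.071),("barR",(500,75),.071)]:
    print(nm,np.round(onz(t,*f(X,Y),z),4))
for r in ctrl.cut_out("row_face",t)[:2]: print(r["conf"],r["centre"],onz(t,r["centre"][1],r["centre"][0],.0475))
E
```

```text
[157.5, 304.7] [208.8, 197.0]
x0 [np.float64(0.614059180568528), np.float64(-0.20499453174143373), 0.0]
(array([ 0.61946942, -0.20596949,  0.10867283]), np.float64(0.3060872133902386))
(array([ 0.61876734, -0.20309255,  0.12362955]), np.float64(0.08140798488069927))
(array([ 0.620604  , -0.20698145,  0.0906894 ]), np.float64(0.16394943764307754))
flL [0.4755 0.2386 0.023 ]
flR [0.5097 0.0104 0.023 ]
tL0 [0.5514 0.1632 0.023 ]
tL1 [0.4932 0.155  0.023 ]
tR0 [0.5534 0.0967 0.023 ]
tR1 [0.5055 0.0874 0.023 ]
barL [0.5674 0.1707 0.071 ]
barR [0.5792 0.0822 0.071 ]
0.49 [178.1, 204.8] [0.5531515  0.12447886 0.0475    ]
0.28 [133.9, 367.8] [ 0.69546199 -0.39666634  0.0475    ]
```

```bash
cat >> h.py <<'E'
def seg(bx,by,ps):
    c,s=np.cos(ps),np.sin(ps)
    L=[]
    W=lambda x,y,z:[bx+c*x-s*y,by+s*x+c*y,z]
    for sg in(-1,1):
        L.append((W(-.025,sg*.032,.013),W(.025,sg*.032,.013),(0,255,0)))
        L.append((W(-.025,sg*.036,.025),W(.025,sg*.036,.025),(255,255,0)))
    L.append((W(.042,-.046,.071),W(.042,.046,.071),(0,0,255)))
    L.append((W(.028,-.028,.058),W(.028,.028,.058),(255,0,255)))
    L.append((W(-.028,-.125,.023),W(-.028,.125,.023),(0,200,255)))
    L.append((W(-.03,-.125,.085),W(.27,-.125,.085),(255,0,0)))
    L.append((W(-.03,.125,.09),W(.27,.125,.09),(255,0,0)))
    return L
def over(p,img,r,c,h,w,k,L):
    o=cv2.resize(img[r:r+h,c:c+w],None,fx=k,fy=k,interpolation=cv2.INTER_CUBIC)
    for a,b,col in L:
        q=(proj(p,[a,b])-[c,r]+.5)*k-.5
        cv2.line(o,*[tuple(int(v) for v in np.round(z*8)) for z in q],col,1,cv2.LINE_AA,3)
    return o
E
python3 - <<'E'
from h import *
n,l,ps=.5375,.043,.15
c,s=np.cos(ps),np.sin(ps); b=(c*n-s*l,s*n+c*l); print(b)
t=np.load("top.npy",allow_pickle=True).item(); sc=np.load("scene.npy",allow_pickle=True).item()
L=seg(*b,ps)
A=over(t,t["color"],100,145,110,110,7,[])
A=over(t,t["color"],155,150,53,114,7,L); B=over(sc,sc["color"],180,268,48,114,7,L)
cv2.imwrite("pics/d.png",np.clip(np.vstack([A[:300],B[:300]])*1.0,0,255))
print(A.shape)
E
```

```text
(np.float64(0.5250386146942579), np.float64(0.12284015255580938))
(371, 798, 3)[ WARN:0@0.245] global loadsave.cpp:1063 imwrite_ Unsupported depth image for selected encoder is fallbacked to CV_8U.
```

View pics/d.png

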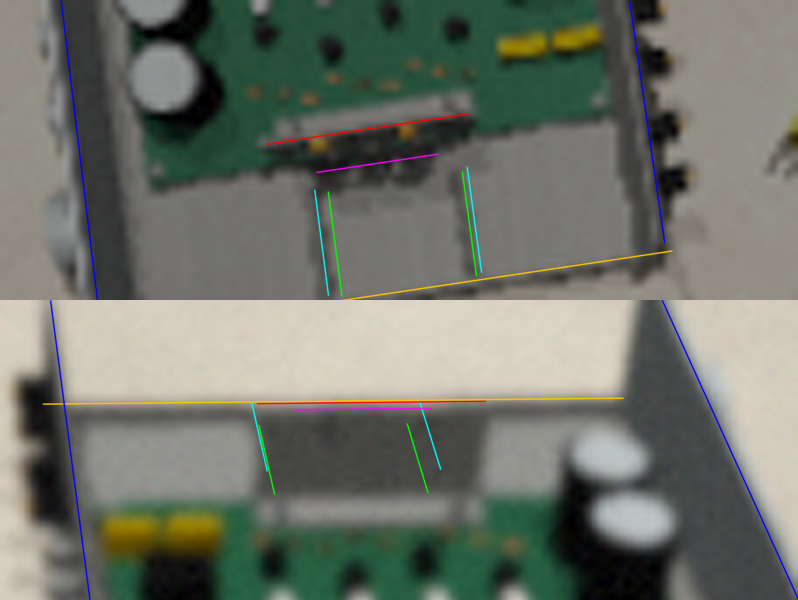

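The overlay fits: the bar, tabs and panels coincide within about 2 mm. The dark lines at the tabs are partly shadow. I take the bay at (0.5245, 0.123) with yaw 0.15, and the sink at (0.6195, -0.205) with yaw 0.11.

```bash
cat >> h.py <<'E'
def togo(x,y,z,yaw):
    from scipy.spatial.transform import Rotation as Ro
    o=ctrl.get_obs(); R=Ro.from_euler("xyz",o["eef_rot"]); p=np.array(o["ee_pos"])
    c,s=np.cos(yaw),np.sin(yaw)
    best=min((Ro.from_matrix(np.array([[c,s,0],[s,-c,0],[0,0,-1.]])*[[k,k,1]]) for k in(1,-1)),key=lambda G:(R.inv()*G).magnitude())
    rv=(R.inv()*best).as_rotvec()
    print("t",round(o["time_s"],2),"pos",np.round(p,4),"rot",np.round(o["eef_rot"],3),"F",np.round(o["force"],1),"w",o["grip_width"],"gf",o["grip_force"])
    print("turn",np.round(rv,3),"shift units after turn",np.round(best.inv().apply(np.array([x,y,z])-p)/.05,3),"now-axes",np.round(R.inv().apply(np.array([x,y,z])-p)/.05,3), "q6",o["qpos"][5])
E
python3 - <<'E'
from h import *
togo(.6195,-.205,.15,.11)
E
```

```text
t 0.95 pos [ 0.2008 -0.512   0.2054] rot [-3.142 -0.     0.374] F [-0.9  0.4  0.2] w 0.09396104567580393 gf 0.0
turn [-0.    -0.     0.264] shift units after turn [ 8.997 -5.184  1.109] now-axes [10.037 -2.659  1.109] q6 -0.06659973606498007
```

move_arm:
  increments:
    - [1,0,0,0,0,0,0.132]
    - [1,0,0,0,0,0,0.132]
    - [1,0.6,-0.346,0.074,0,0,0]
    - [1,0.6,-0.346,0.074,0,0,0]
    - [1,0.6,-0.346,0.074,0,0,0]
    - [1,0.6,-0.346,0.074,0,0,0]
    - [1,0.6,-0.346,0.074,0,0,0]
    - [1,0.6,-0.346,0.074,0,0,0]
    - [1,0.6,-0.346,0.074,0,0,0]
    - [1,0.6,-0.346,0.074,0,0,0]
    - [1,0.6,-0.346,0.074,0,0,0]
    - [1,0.6,-0.346,0.074,0,0,0]
    - [1,0.6,-0.346,0.074,0,0,0]
    - [1,0.6,-0.346,0.074,0,0,0]
    - [1,0.6,-0.346,0.074,0,0,0]
    - [1,0.6,-0.346,0.074,0,0,0]
    - [1,0.6,-0.346,0.074,0,0,0]
    - [1,0,0,0,0,0,0]
    - [1,0,0,0,0,0,0]

```text
time_s: 2.85
ee_pos: [0.6197, -0.2044, 0.1494]
eef_rot: [-3.141, 0.001, 0.111]
force: [0.6, -0.5, -0.3]
grip_width: 0.094
grip_force: 0.0
```

```bash
python3 - <<'E'
from h import *
togo(.6195,-.205,.021,.11)
s=ctrl.camera("scene"); t=ctrl.camera("top")
c=cv2.resize(s["color"][110:240,130:270],None,fx=4,fy=4,interpolation=2); d=cv2.resize(t["color"][95:225,260:330],None,fx=4,fy=4,interpolation=2)
cv2.imwrite("pics/e.png",np.clip(np.hstack([c[:,:500],d])*1.5,0,255).astype(np.uint8))
E
```

```text
t 2.85 pos [ 0.6197 -0.2044  0.1494] rot [-3.141e+00  1.000e-03  1.110e-01] F [ 0.6 -0.5 -0.3] w 0.09397049242885708 gf 0.0
turn [-0.     0.001  0.001] shift units after turn [-0.005  0.011  2.569] now-axes [-0.003  0.012  2.569] q6 1.0853533890753675
```

View pics/e.png

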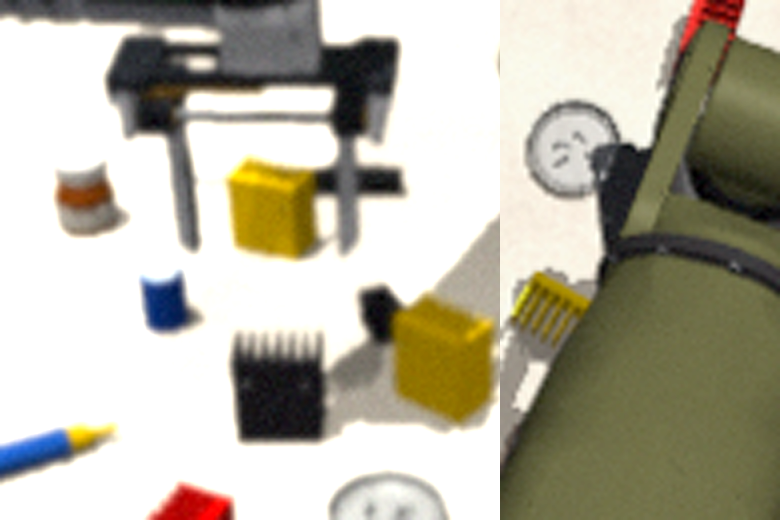

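The open fingers (crop columns 190 and 347) straddle the black sink (232–325). I'm descending.

move_arm:
  increments:
    - [1,0,0.01,0.4,0,0,0]
    - [1,0,0,0.5,0,0,0]
    - [1,0,0,0.5,0,0,0]
    - [1,0,0,0.5,0,0,0]
    - [1,0,0,0.4,0,0,0]
    - [1,0,0,0.27,0,0,0]
    - [1,0,0,0,0,0,0]
    - [0.8,0,0,0,0,0,0]
    - [0.7,0,0,0,0,0,0]
    - [0.68,0,0,0,0,0,0]
    - [0.66,0,0,0,0,0,0]
    - [0.64,0,0,0,0,0,0]
    - [0.6,0,0,0,0,0,0]
    - [0.5,0,0,0,0,0,0]
    - [0.4,0,0,0,0,0,0]
    - [0.4,0,0,0,0,0,0]
    - [0.4,0,0,0,0,0,0]
  force: 40

```text
time_s: 4.65
ee_pos: [0.6199, -0.2053, 0.0218]
eef_rot: [3.141, -0.0, 0.11]
force: [-1.5, -0.4, 4.9]
grip_width: 0.0599
grip_force: 39.9
```

move_arm:
  increments:
    - [0.4,0,0,-0.1,0,0,0]
    - [0.4,0,0,-0.3,0,0,0]
    - [0.4,0,0,-0.5,0,0,0]
    - [0.4,0,0,-0.5,0,0,0]
    - [0.4,0,0,-0.5,0,0,0]
    - [0.4,0,0,-0.5,0,0,0]
    - [0.4,0,0,-0.4,0,0,0]
    - [0.4,0,0,-0.2,0,0,0]
    - [0.4,0,0,0,0,0,0]

```text
time_s: 5.55
ee_pos: [0.6201, -0.2054, 0.1732]
eef_rot: [3.14, -0.002, 0.11]
force: [0.4, 0.2, -1.8]
grip_width: 0.0599
grip_force: 39.9
```

```bash
python3 - <<'E'
from h import *
togo(.5245,.123,.171,.15)
s=ctrl.camera("scene"); np.save("s2.npy",s,allow_pickle=True)
o=ctrl.get_obs(); zb=o["ee_pos"][2]-.0218
u,v=proj(s,[o["ee_pos"][0],o["ee_pos"][1],zb+.035])[0]; print(u,v,zb)
for r in ctrl.cut_out("heatsink",s)[:5]:
    print(r["conf"],r["centre"],r["mask"].sum())
r=min(ctrl.cut_out("heatsink",s),key=lambda r:np.hypot(r["centre"][0]-v,r["centre"][1]-u))
print(fitbox((s,),[r["mask"]*1.],[*o["ee_pos"][:2],.11],z0=zb))
d=.035;L=[]
q=[.6199,-.2053]
c,s_=np.cos(.11),np.sin(.11)
W=lambda x,y,z:[o["ee_pos"][0]+c*x-s_*y,o["ee_pos"][1]+s_*x+c*y,z]
P4=[W(.02,-.03,zb),W(.02,.03,zb),W(.02,.03,zb+.07),W(.02,-.03,zb+.07)]
L=[(P4[i],P4[(i+1)%4],(0,255,255)) for i in range(4)]
cv2.imwrite("pics/f.png",over(s,np.clip(s["color"]*1.6,0,255).astype(np.uint8),int(v)-35,int(u)-45,70,90,7,L))
E
```

```text
t 5.55 pos [ 0.6201 -0.2054  0.1732] rot [ 3.14e+00 -2.00e-03  1.10e-01] F [ 0.4  0.2 -1.8] w 0.05987886684235782 gf 39.9359929561615
turn [ 0.001 -0.002 -0.04 ] shift units after turn [-0.91  -6.779  0.043] now-axes [-1.181 -6.737  0.033] q6 1.0851021095922473
196.13359353673218 160.313550590076 0.14974275360999295
0.97 [198.8, 241.2] 606
0.7 [252.7, 171.7] 877
0.63 [160.1, 193.3] 627
0.18 [183.8, 115.2] 319
(array([ 0.6215257 , -0.2081456 ,  0.30790555]), np.float64(0.19153766769865838))
```

View pics/f.png

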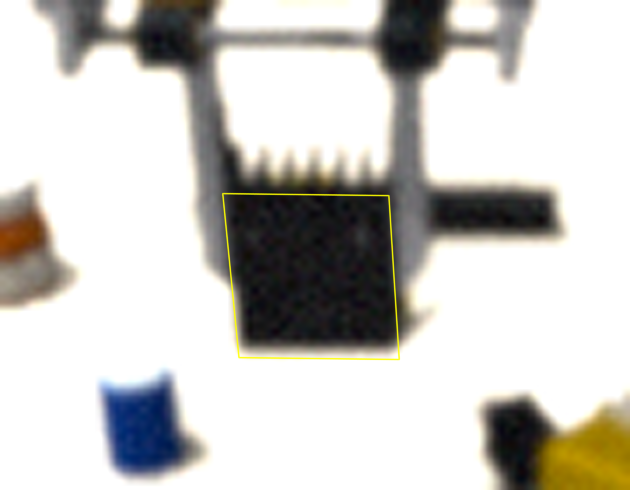

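The sink hangs square in the fingers. Its bottom edge is at row 347 against 357 predicted, so it sits up to 3 mm back or has a slight pitch. Next I move above the bay.

move_arm:
  increments:
    - [0.4,-0.03,-0.24,0,0,0,-0.02]
    - [0.4,-0.06,-0.48,0,0,0,-0.02]
    - [0.4,-0.08,-0.6,0,0,0,0]
    - [0.4,-0.08,-0.6,0,0,0,0]
    - [0.4,-0.08,-0.6,0,0,0,0]
    - [0.4,-0.08,-0.6,0,0,0,0]
    - [0.4,-0.08,-0.6,0,0,0,0]
    - [0.4,-0.08,-0.6,0,0,0,0]
    - [0.4,-0.08,-0.6,0,0,0,0]
    - [0.4,-0.08,-0.6,0,0,0,0]
    - [0.4,-0.08,-0.6,0,0,0,0]
    - [0.4,-0.08,-0.46,0,0,0,0]
    - [0.4,-0.06,-0.2,0,0,0,0]
    - [0.4,0,0,0,0,0,0]
    - [0.4,0,0,0,0,0,0]

```text
time_s: 7.2
ee_pos: [0.5231, 0.1226, 0.1712]
eef_rot: [3.141, 0.0, 0.15]
force: [-0.4, 0.5, -2.7]
grip_width: 0.0599
grip_force: 39.9
```

```bash
python3 - <<'E'
from h import *
togo(.5255,.1232,.075,.15)
E
```

```text
t 7.2 pos [0.5231 0.1226 0.1712] rot [3.141 0.    0.15 ] F [-0.4  0.5 -2.7] w 0.059943579773119746 gf 39.935935735702515
turn [0. 0. 0.] shift units after turn [ 0.049 -0.005  1.925] now-axes [ 0.05  -0.005  1.925] q6 1.5828792576564705
```

move_arm:
  increments:
    - [0.4,0.03,0,0.2,0,0,0]
    - [0.4,0.02,0,0.4,0,0,0]
    - [0.4,0,0,0.4,0,0,0]
    - [0.4,0,0,0.4,0,0,0]
    - [0.4,0,0,0.35,0,0,0]
    - [0.4,0,0,0.2,0,0,0]
    - [0.4,0,0,0,0,0,0]

```text
time_s: 7.9
ee_pos: [0.525, 0.1228, 0.0724]
eef_rot: [3.141, 0.003, 0.149]
force: [0.1, 0.0, -1.8]
grip_width: 0.0597
grip_force: 39.9
```

```bash
python3 - <<'E'
from h import *
togo(.5255,.1232,.075,.15)
o=ctrl.get_obs(); e=o["ee_pos"]; zb=e[2]-.0218
c,s_=np.cos(.15),np.sin(.15)
W=lambda x,y,z:[e[0]+c*x-s_*y,e[1]+s_*x+c*y,z]
out=[]
for n,(r,cc) in(("top",(145,165)),("scene",(150,280))):
    p=ctrl.camera(n); L=[]
    for X in(-.02,.02):
        P4=[W(X,-.03,zb),W(X,.03,zb),W(X,.03,zb+.07),W(X,-.03,zb+.07)]
        L+=[(P4[i],P4[(i+1)%4],(0,255,255)) for i in range(4)]
    L+=seg(.5245,.1229,.15)[4:5]
    out.append(over(p,np.clip(p["color"]*1.6,0,255).astype(np.uint8),r,cc,75,95,4,[]) if n=="top" else over(p,np.clip(p["color"]*1.6,0,255).astype(np.uint8),r,cc,75,100,4,L))
cv2.imwrite("pics/g.png",np.hstack(out))
E
```

```text
t 7.9 pos [0.525  0.1228 0.0724] rot [3.141e+00 3.000e-03 1.490e-01] F [ 0.1  0.  -1.8] w 0.05966426544013574 gf 39.936017990112305
turn [ 0.     0.003 -0.001] shift units after turn [ 0.011 -0.007 -0.053] now-axes [ 0.01  -0.007 -0.053] q6 1.5836181748055747
```

View pics/g.png

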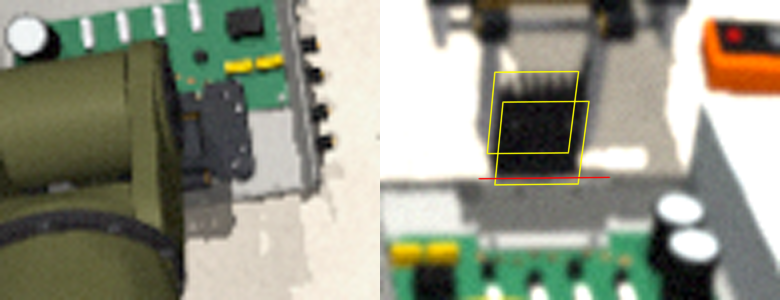

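move_arm:
  increments:
    - [0.4,0.01,0,0.15,0,0,0]
    - [0.4,0,0,0.15,0,0,0]
    - [0.4,0,0,0.14,0,0,0]
    - [0.4,0,0,0,0,0,0]
    - [0.4,0,0,0,0,0,0]

```text
time_s: 8.5
ee_pos: [0.526, 0.1236, 0.0518]
eef_rot: [-3.142, 0.0, 0.15]
force: [-0.5, 0.4, -0.9]
grip_width: 0.0599
grip_force: 39.9
```

move_arm:
  increments:
    - [0.4,0,0,0.06,0,0,0]
    - [0.4,0,0,0.06,0,0,0]
    - [0.4,0,0,0,0,0,0]
    - [0.4,0,0,0,0,0,0]

```text
time_s: 8.9
ee_pos: [0.5261, 0.1236, 0.0459]
eef_rot: [-3.142, 0.0, 0.15]
force: [-0.3, -0.5, -2.9]
grip_width: 0.0598
grip_force: 39.9
```

move_arm:
  increments:
    - [0.4,0,0,0.04,0,0,0]
    - [0.4,0,0,0.04,0,0,0]
    - [0.4,0,0,0,0,0,0]
    - [0.4,0,0,0,0,0,0]

```text
time_s: 9.3
ee_pos: [0.526, 0.1236, 0.0419]
eef_rot: [-3.142, 0.0, 0.15]
force: [-0.0, 0.4, -0.9]
grip_width: 0.0597
grip_force: 39.9
```

move_arm:
  increments:
    - [0.4,0,0,0.04,0,0,0]
    - [0.4,0,0,0.04,0,0,0]
    - [0.4,0,0,0,0,0,0]
    - [0.4,0,0,0,0,0,0]

```text
time_s: 9.7
ee_pos: [0.5259, 0.1237, 0.0377]
eef_rot: [-3.141, 0.0, 0.15]
force: [-0.0, 3.2, -3.8]
grip_width: 0.0595
grip_force: 39.9
```

move_arm:
  increments:
    - [0.4,0,0,0.02,0,0,0]
    - [0.4,0,0,0.02,0,0,0]
    - [0.4,0,0,0,0,0,0]
    - [0.4,0,0,0,0,0,0]

```text
time_s: 10.1
ee_pos: [0.5262, 0.1237, 0.0359]
eef_rot: [-3.141, -0.0, 0.15]
force: [-0.3, 4.6, -2.0]
grip_width: 0.0601
grip_force: 39.9
```

```bash
python3 - <<'E'
from h import *
togo(.5255,.1232,.0348,.15)
for i in range(4): ctrl.camera("scene"); o=ctrl.get_obs(); print(np.round(o["force"],1),np.round(o["moment"],2))
E
```

```text
t 10.1 pos [0.5262 0.1237 0.0359] rot [-3.141 -0.     0.15 ] F [-0.3  4.6 -2. ] w 0.06010465975028202 gf 39.931249022483826
turn [-0. -0. -0.] shift units after turn [-0.014  0.008  0.023] now-axes [-0.014  0.008  0.023] q6 1.5838906368138903
[ 0.1  5.1 -1.2] [ 1.05  0.06 -0.09]
[-0.3  4.1 -1.9] [ 1.23 -0.01 -0.06]
[ 0.2  5.7 -1.7] [ 1.16 -0.01  0.01]
[-0.9  5.4 -1.4] [ 1.16  0.01 -0.03]
```

The -y tab presses at +5 N, so I shift about 2 mm towards +y to centre it, then set down.

move_arm:
  increments:
    - [0.4,0,-0.025,0,0,0,0]
    - [0.4,0,-0.025,0,0,0,0]
    - [0.4,0,0,0,0,0,0]
    - [0.4,0,0,0,0,0,0]

```text
time_s: 10.7
ee_pos: [0.5257, 0.1259, 0.0359]
eef_rot: [3.141, 0.0, 0.15]
force: [0.0, -1.1, -2.0]
grip_width: 0.0602
grip_force: 39.9
```

move_arm:
  increments:
    - [0.4,0,0,0.02,0,0,0]
    - [0.4,0,0,0.01,0,0,0]
    - [0.4,0,0,0,0,0,0]
    - [0.4,0,0,0,0,0,0]

```text
time_s: 11.1
ee_pos: [0.5258, 0.1259, 0.0347]
eef_rot: [3.141, -0.0, 0.15]
force: [-3.5, -1.9, 5.6]
grip_width: 0.06
grip_force: 39.9
```

Floor contact is at the expected height. I release briefly so it settles flat, then regrip.

move_arm:
  increments:
    - [0.66,0,0,0,0,0,0]
    - [0.68,0,0,0,0,0,0]
    - [0.7,0,0,0,0,0,0]
    - [0.7,0,0,0,0,0,0]
    - [0.7,0,0,0,0,0,0]

```text
time_s: 11.6
ee_pos: [0.5257, 0.126, 0.0344]
eef_rot: [-3.142, -0.0, 0.15]
force: [0.4, -0.5, 0.4]
grip_width: 0.0661
grip_force: 0.0
```

```bash
python3 - <<'E'
from h import *
F=[]
for i in range(4): p=ctrl.camera("scene"); o=ctrl.get_obs(); F.append(np.r_[o["force"],o["moment"]])
togo(.5255,.1232,.0348,.15); print(np.round(np.mean(F,0),2))
e=o["ee_pos"]; zb=.013
c,s_=np.cos(.15),np.sin(.15)
W=lambda x,y,z:[e[0]+c*x-s_*y,e[1]+s_*x+c*y,z]
L=[]
for X in(-.02,.02):
    P4=[W(X,-.03,zb),W(X,.03,zb),W(X,.03,zb+.07),W(X,-.03,zb+.07)]
    L+=[(P4[i],P4[(i+1)%4],(0,255,255)) for i in range(4)]
im=np.clip(p["color"]*1.6,0,255).astype(np.uint8)
cv2.imwrite("pics/i.png",np.hstack([over(p,im,155,290,75,65,6,[]),over(p,im,155,290,75,65,6,L)]))
E
```

```text
t 11.8 pos [0.5257 0.126  0.0344] rot [-3.142 -0.     0.15 ] F [-0.5 -0.4 -0.5] w 0.06596866908056029 gf 0.0
turn [-0. -0. -0.] shift units after turn [-0.013  0.055 -0.007] now-axes [-0.012  0.055 -0.007] q6 1.5885161065768307
[-0.41 -0.43 -0.14 -0.    0.04 -0.  ]
```

View pics/i.png

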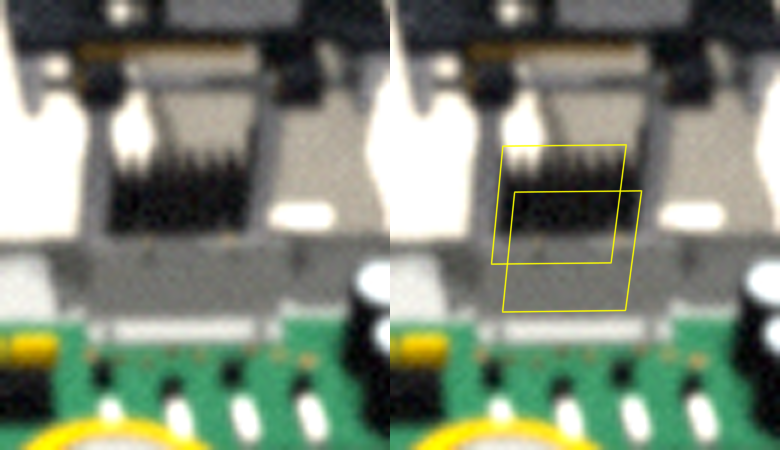

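The sink stands upright on the floor behind the bar, and its fin tops are level. I regrip with a light downward press, then advance along the tool's x.

move_arm:
  increments:
    - [0.6,0,0,0,0,0,0]
    - [0.5,0,0,0,0,0,0]
    - [0.4,0,0,0,0,0,0]
    - [0.4,0,0,0,0,0,0]
    - [0.4,0,0,0,0,0,0]
    - [0.4,0,0,0.005,0,0,0]
    - [0.4,0,0,0,0,0,0]
    - [0.4,0,0,0,0,0,0]
  force: 45

```text
time_s: 12.6
ee_pos: [0.5257, 0.126, 0.0344]
eef_rot: [-3.142, -0.0, 0.15]
force: [-2.8, -0.3, 6.3]
grip_width: 0.06
grip_force: 44.9
```

move_arm:
  increments:
    - [0.4,0.02,0,0,0,0,0]
    - [0.4,0.02,0,0,0,0,0]
    - [0.4,0.02,0,0,0,0,0]
    - [0.4,0,0,0,0,0,0]
    - [0.4,0,0,0,0,0,0]

```text
time_s: 13.1
ee_pos: [0.5285, 0.1265, 0.0344]
eef_rot: [-3.142, 0.0, 0.15]
force: [-4.1, -0.1, 6.8]
grip_width: 0.0598
grip_force: 44.9
```

move_arm:
  increments:
    - [0.4,0.02,0,0,0,0,0]
    - [0.4,0.02,0,0,0,0,0]
    - [0.4,0,0,0,0,0,0]
    - [0.4,0,0,0,0,0,0]

```text
time_s: 13.5
ee_pos: [0.5305, 0.1268, 0.0344]
eef_rot: [-3.142, 0.0, 0.15]
force: [-3.9, -0.8, 6.9]
grip_width: 0.0597
grip_force: 44.9
```

move_arm:
  increments:
    - [0.4,0.02,0,0,0,0,0]
    - [0.4,0.02,0,0,0,0,0]
    - [0.4,0,0,0,0,0,0]
    - [0.4,0,0,0,0,0,0]

```text
time_s: 13.9
ee_pos: [0.5325, 0.1271, 0.0344]
eef_rot: [-3.142, 0.0, 0.15]
force: [-4.4, -0.9, 6.4]
grip_width: 0.0599
grip_force: 44.9
```

move_arm:
  increments:
    - [0.4,0.02,0,0,0,0,0]
    - [0.4,0.02,0,0,0,0,0]
    - [0.4,0,0,0,0,0,0]
    - [0.4,0,0,0,0,0,0]

```text
time_s: 14.3
ee_pos: [0.5342, 0.1274, 0.0344]
eef_rot: [-3.142, 0.001, 0.15]
force: [-6.1, -1.0, 7.4]
grip_width: 0.0593
grip_force: 44.9
```

move_arm:
  increments:
    - [0.4,0.02,0,0,0,0,0]
    - [0.4,0,0,0,0,0,0]
    - [0.4,0,0,0,0,0,0]

```text
time_s: 14.6
ee_pos: [0.535, 0.1275, 0.0344]
eef_rot: [-3.142, 0.002, 0.15]
force: [-7.5, -0.7, 9.2]
grip_width: 0.0598
grip_force: 44.9
```

move_arm:
  increments:
    - [0.4,0.02,0,0,0,0,0]
    - [0.4,0,0,0,0,0,0]
    - [0.4,0,0,0,0,0,0]

```text
time_s: 14.9
ee_pos: [0.5357, 0.1276, 0.0345]
eef_rot: [-3.142, 0.002, 0.15]
force: [-10.3, -1.7, 11.2]
grip_width: 0.0595
grip_force: 44.9
```

move_arm:
  increments:
    - [0.4,0.02,0,-0.003,0,0,0]
    - [0.4,0,0,0,0,0,0]
    - [0.4,0,0,0,0,0,0]

```text
time_s: 15.2
ee_pos: [0.5365, 0.1277, 0.0345]
eef_rot: [3.142, 0.003, 0.15]
force: [-11.4, -1.5, 11.0]
grip_width: 0.0599
grip_force: 44.9
```

```bash
cat > m.py <<'E'
from h import *
F=[];P=[]
for i in range(8): p=ctrl.camera("scene"); o=ctrl.get_obs(); F.append(np.r_[o["force"],o["moment"]]); P.append(o["ee_pos"])
f=np.mean(F,0); c,s=np.cos(.15),np.sin(.15)
print("t",o["time_s"],"F",np.round(f,2),"push",-(c*f[0]+s*f[1]),"pos",np.mean(P,0),"n",c*np.mean(P,0)[0]+s*np.mean(P,0)[1],"rot",o["eef_rot"])
E
python3 m.py
```

```text
t 15.6 F [-11.41  -1.67  11.08  -0.28   1.99  -0.04] push 11.52990658367485 pos [0.5364757  0.12772609 0.03448071] n 0.5495388066362276 rot [-3.14157258e+00  2.75871332e-03  1.49879400e-01]
```

move_arm:
  increments:
    - [0.4,0,0,-0.005,0,0,0]
    - [0.4,0.02,0,0,0,0,0]
    - [0.4,0,0,0,0,0,0]
    - [0.4,0,0,0,0,0,0]

```text
time_s: 16.0
ee_pos: [0.5372, 0.1278, 0.0345]
eef_rot: [-3.142, 0.004, 0.15]
force: [-12.2, -2.5, 10.5]
grip_width: 0.0596
grip_force: 44.9
```

```bash
python3 m.py
```

```text
t 16.4 F [-11.71  -1.75  10.03  -0.3    2.14  -0.02] push 11.843361904810719 pos [0.53718312 0.12783371 0.03449158] n 0.5502543637210106 rot [-3.14157784  0.00349857  0.14985257]
```

move_arm:
  increments:
    - [0.4,0,0,0,0,0.004,0]
    - [0.4,0,0,0,0,0,0]
    - [0.4,0,0,0,0,0,0]

```text
time_s: 16.7
ee_pos: [0.5371, 0.1278, 0.0344]
eef_rot: [-3.142, -0.0, 0.15]
force: [-11.6, -1.2, 9.5]
grip_width: 0.0598
grip_force: 44.9
```

```bash
python3 m.py
```

```text
t 17.1 F [-12.04  -1.47   9.78  -0.3    2.19  -0.05] push 12.125383120231465 pos [0.53711716 0.12782549 0.03443666] n 0.5501879128395495 rot [-3.14157977e+00 -2.96444710e-04  1.49886534e-01]
```

move_arm:
  increments:
    - [0.4,0,0,-0.005,0,0,0]
    - [0.4,0,0,-0.005,0,0,0]
    - [0.4,0,0,0,0,0,0]

```text
time_s: 17.4
ee_pos: [0.5371, 0.1278, 0.0345]
eef_rot: [-3.142, -0.0, 0.15]
force: [-8.2, -1.2, 3.8]
grip_width: 0.0598
grip_force: 44.9
```

```bash
python3 m.py
```

```text
t 17.8 F [-9.2  -1.5   3.48 -0.19  1.63 -0.04] push 9.32446631097277 pos [0.53708201 0.12782481 0.0344483 ] n 0.550153056522975 rot [-3.14158744e+00 -1.56260197e-04  1.49882661e-01]
```

move_arm:
  increments:
    - [0.4,0.02,0,0,0,0,0]
    - [0.4,0.02,0,0,0,0.002,0]
    - [0.4,0,0,0,0,0,0]
    - [0.4,0,0,0,0,0,0]

```text
time_s: 18.2
ee_pos: [0.5385, 0.128, 0.0344]
eef_rot: [3.142, -0.001, 0.15]
force: [-13.6, -2.1, 8.3]
grip_width: 0.0599
grip_force: 44.9
```

```bash
python3 m.py
```

```text
t 18.6 F [-13.65  -1.97   7.34  -0.35   2.53  -0.03] push 13.794666673292992 pos [0.53847669 0.12804506 0.03444156] n 0.5515649939303066 rot [-3.14157997e+00 -6.46952409e-04  1.49872719e-01]
```

move_arm:
  increments:
    - [0.4,0.003,0,-0.006,0,0,0]
    - [0.4,0,0,0,0,0,0]
    - [0.4,0,0,0,0,0,0]
    - [0.4,0,0,0,0,0,0]

```text
time_s: 19.0
ee_pos: [0.5385, 0.128, 0.0345]
eef_rot: [-3.142, -0.0, 0.15]
force: [-12.6, -2.3, 4.3]
grip_width: 0.0598
grip_force: 44.9
```

```bash
python3 m.py; python3 - <<'E'
from h import *
p=ctrl.camera("scene"); im=np.clip(p["color"]*1.6,0,255).astype(np.uint8)
cv2.imwrite("pics/j.png",over(p,im,140,280,80,90,7,[]))
E
```

```text
t 19.4 F [-12.8   -2.     4.25  -0.35   2.41  -0.05] push 12.95246707283533 pos [0.53846962 0.12804095 0.03445017] n 0.5515573921210354 rot [ 3.14158408e+00 -2.69624744e-04  1.49883988e-01]
```

View pics/j.png

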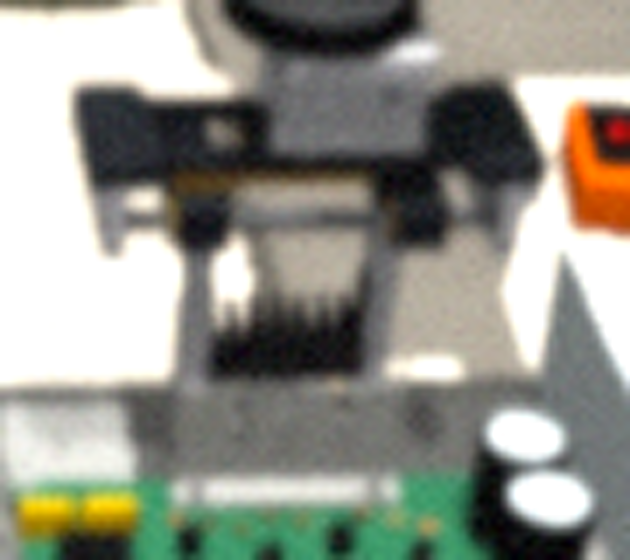

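The sink is upright, square and pressed behind the bar. Its top edge is level at row ~370, and the fingers sit at columns 195 and 375. The row force is about 10 N, so I hand in.

```bash
python3 -c "
from station import ctrl
print(ctrl.hand_in())"
```

```text
the job is handed in; nothing more can be done
None
```

The heat sink stands on the chassis floor between the guide tabs. The arm is still gripping it and pushing it against the transistors with about 10 N, worked out from the 13 N wrist force less floor friction. The job is handed in at about 19 s.

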